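# Lock up the red-keyed cake frame

### The arm

A 7-joint arm with a two-finger parallel gripper is mounted at the origin on a cart in front of the work surface, level with it; the furniture and walls round the work are solid. World frame = base frame: x ahead of the robot, y to its left, z up, the work surface at z = 0. Lengths are in mm, angles in rad, forces in N, time in s.
With the tool pointing down it reaches from about 400 to 850 mm from the base axis. Payload 4.5 kg.
Tool frame: the origin (TCP) lies midway between the tips of the shut fingers; the grasp point (between the pads) lies 19 mm behind it; z points along the fingers, y is the line along which they close (so a half turn about z gives the same grasp; the last joint's range is limited). The gripper opens to 88 mm and grips with 3 to 60 N. Pads are 18 mm wide; open, the fingers measure 123 mm over their backs; the gripper's body (75 mm by 187 mm) begins 45 mm behind the grasp point.
Start: joints at [-1.249, 0.689, -0.195, 1.565, 0.157, 0.902, -0.215], TCP at [177.382, 599.324, 238.743] pointing down, gripper open.
Joint ranges: [-3.01, 3.01], [-0.46, 2.08], [-1.47, 1.51], [0.13, 2.56], [-1, 4.14], [0.04, 2.09], [-2.66, 2.66]. Speed limits (rad/s): [2.57, 2.57, 3.14, 3.14, 3.14, 3.14, 3.14].

### API

Orientations are given as a 3x3 rotation matrix whose columns are the frame's x, y, z axes.
In Python, from workcell import env gives the robot as it stands. The module is installed in compiled form; this text tells all that it offers.
- The arm moves only by the tool jog_arm, never from a script. Its argument "targets" is a list of rows, each a list of 7 numbers: the turn, a rotation vector about the tool's x, y, z in rad, then the shift along the tool's x, y, z in cm, then the finger opening in cm, from 0 to 8.81. In form: [[rx, ry, rz, dx, dy, dz, jaw], ...]. A call has 1 to 5 rows; each row shifts and turns the commanded pose from where the row before left it, along the tool's axes as they then stand; what a row does not reach is not made up. A row lasts 1/10 s, in which the tool goes at most 50 mm and 8.59 degrees, less where a joint would pass 70% of its speed; a pose out of reach is approached as far as the arm can. A call is refused whole if a number of a shift passes 5 or a number of a turn 0.15, either way. A call with a gripper value outside its range is refused whole. The fingers move at their own pace and stop on an object; the grip force is fixed at half the most. Time passes only in rows, so rows that do not move let the fingers close. It gives the time, the measured TCP pose, the force, the opening and the grip force at its end, in the units of the state.
- env.state(): the state, without advancing time (a new reading comes with each control period).
- env.grab_frame(name): name is "scene" or "top"; returns the picture (400x640x3 uint8, red, green, blue); there is no depth.
- env.camera_model(name): a dict with "K" (3x3 intrinsics, pixels), "world_from_camera" (4x4, takes a point from camera to world coordinates). Camera axes: x right, y down, z forward; pixel columns grow to the right and rows downward; lengths in mm; the calibration is good to about 2 mm. A picture is of the moment at which its call begins. camera_model takes no time and is no camera call.
- env.finish_job(): hands the job in; it is judged then, once.
Trained networks look in the newest picture that a camera, given by its name, has taken for a name from the list of things; names that differ only in an ending like _2 or _b are one class to them, and where a whole thing is asked for, a point or a joint stands for the part that bears it (a point fixed in the world has none). Each returns a list of dicts, best first, with "conf" (0 to 1); they miss things now and then, are a little off and sometimes report something else, mostly with a low value. They report only what shows in the picture. A call takes as long as a camera call.
- env.outline_of(camera, query): "region" (400x640 bool, what is visible of it) and "box" ([left, top, right, bottom] in pixels, round what is visible of it).
The state is a dict: "t": time; "joint_positions": joint angles; "qd": joint speeds; "tau": joint torques, N m; "position": TCP position; "ee_rot": TCP orientation; "wrist_force": force on the tool from outside, world axes, zero at the start; "torque": the same for the moment, N m; "opening": finger opening in mm; "grip_force": force on a finger pad.
Only numpy, scipy, OpenCV 4.12 (cv2) and the standard library are available. Lean on these libraries where they do the work, as an engineer would, in place of code of your own. Each camera call takes 0.05 s, during which the arm holds its last target. There are 200 camera calls.

### The job

Two split steel cake frames stand open on the worktop. Close the one with the red key so that it can be filled: give its red key a quarter turn clockwise (seen from above), fully home, so that the cam draws the two halves tight together, then let go. Leave the frame with the blue key open.

Things in the scene. Friction and masses are not known exactly. Their poses are not given: they have to be found in the camera images.
- red_key (a point): Red winged key: upright bar 60 long x 14 thick x 28 high, spanning 52 to 80 above the worktop, on a 34 mm round hub. The point is the bar's centre, on its fixed vertical turning axis, 66 above the worktop. x runs along the bar, y across its thickness, z up; it turns with the key. Grip across the 14 mm from above. All else on both frames is under 53 high. The frame is fixed to the worktop.
- red_cam (a joint): Angle of the red key, rad: 0 open (bar square to the frame's front wall beside it), growing clockwise seen from above to a hard stop at 1.571, fully home (bar parallel to that wall). Starts between 0 and 0.3. It turns stiffly (about 0.13 N m) and stays where it is left.
- red_half (a joint): How far the sliding half of the red-keyed frame has been drawn towards the fixed half, m: 0 leaves a gap of 12 mm at the seam, 0.012 is tight shut. The cam under the red key drives it evenly over the quarter turn (7.6 mm per rad).
- blue_cam (a joint): Angle of the blue key of the other, otherwise identical frame, rad, same sense as the red one; starts between 0 and 0.3 and is to be left there. The two frames stand side by side, either way round; keys at least 200 mm apart.

How it is judged:
By the outcome, as a careful person would: the job done as asked, in the order asked, and still so for the second after the job is handed in, with the robot touching nothing.
It also fails if it takes over 35 s, if anything falls off the work surface, if the arm or the gripper's body presses on something with over 40 N, if the wrist force passes 120 N, or if a joint passes its speed limit or range.

## Working session

There is one attempt and no reset: what is moved stays moved. The work goes in short steps, Python scripts to look and compute and a tool call to move; the robot and the scene stay as the last step left them, time stands still between calls to the robot, and variables do not carry over. Pictures are saved under pics/ and viewed, at most 10 in all, crops included, and the job is handed in when it is done.

Besides the shell and the picture viewer there is one more tool, called after "Call:" by a JSON object that holds its "fn" and its "kwargs", one argument or row to a line. jog_arm: Moves the arm, as the interface text tells. Its arguments: {"type":"object","properties":{"targets":{"type":"array"}},"required":["targets"]}

```bash
mkdir -p pics; cat > h.py <<'E'
import numpy as np, cv2
from workcell import env
def ray(cam,u,v,z):
    m=env.camera_model(cam);K=np.array(m["K"]);T=np.array(m["world_from_camera"])
    d=T[:3,:3]@np.linalg.solve(K,[u,v,1.]);o=T[:3,3]
    return o+d*(z-o[2])/d[2]
def save(cam,name):
    im=env.grab_frame(cam);cv2.imwrite("pics/"+name,im[:,:,::-1]);return im
E
python3 - <<'E'
from h import *
for c in("top","scene"):
    im=save(c,c+"1.png")
    for q in("red_key","blue_cam"):
        for r in env.outline_of(c,q)[:2]:
            m=r["region"];v,u=np.nonzero(m)
            rect=cv2.minAreaRect(np.c_[u,v].astype(np.float32))
            print(c,q,r["conf"],r["box"],rect,ray(c,u.mean(),v.mean(),75))
s=env.state();print(s["t"],s["position"],s["ee_rot"],s["opening"])
E
```

```text
top red_key 0.77 [388.5, 207.6, 402.8, 233.4] ((393.5533752441406, 218.9139404296875), (13.39928913116455, 24.716257095336914), 5.194429397583008) [ 441.56891664 -157.82054324   75.        ]
top blue_cam 0.55 [228.9, 216.9, 241.0, 239.7] ((233.5, 227.0), (22.0, 15.0), 90.0) [425.96395935 228.78689138  75.        ]
scene red_key 0.7 [346.9, 255.8, 376.3, 290.4] ((363.2499694824219, 272.25), (30.99031639099121, 31.939001083374023), 71.56504821777344) [ 421.38054393 -175.58307963   75.        ]
scene blue_cam 0.7 [226.6, 175.9, 252.0, 207.6] ((242.95001220703125, 189.3500213623047), (25.930675506591797, 24.349536895751953), 71.56504821777344) [408.0781037  201.03435367  75.        ]
0.3 [177.36970231 599.13128615 238.45287806] [[-9.58863844e-01  2.83866359e-01 -1.37296546e-04]
 [ 2.83866391e-01  9.58863705e-01 -5.16986990e-04]
 [-1.51065397e-05 -5.34694008e-04 -9.99999857e-01]] 88.01326177923181
```

```bash
python3 - <<'E'
from h import *
a=cv2.imread("pics/top1.png");b=cv2.imread("pics/scene1.png")
t=cv2.resize(a[180:270,200:440],None,fx=3.3,fy=3.3,interpolation=cv2.INTER_CUBIC)
s=cv2.resize(b[130:330,180:440],None,fx=1.5,fy=1.5)
o=np.zeros((600,800,3),np.uint8);o[:t.shape[0],:t.shape[1]]=t;o[300:600,:390]=s;o[300:550,400:800]=cv2.resize(a,(400,250));cv2.imwrite("pics/m1.png",o)
E
```

```text
(no output)
```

View pics/m1.png

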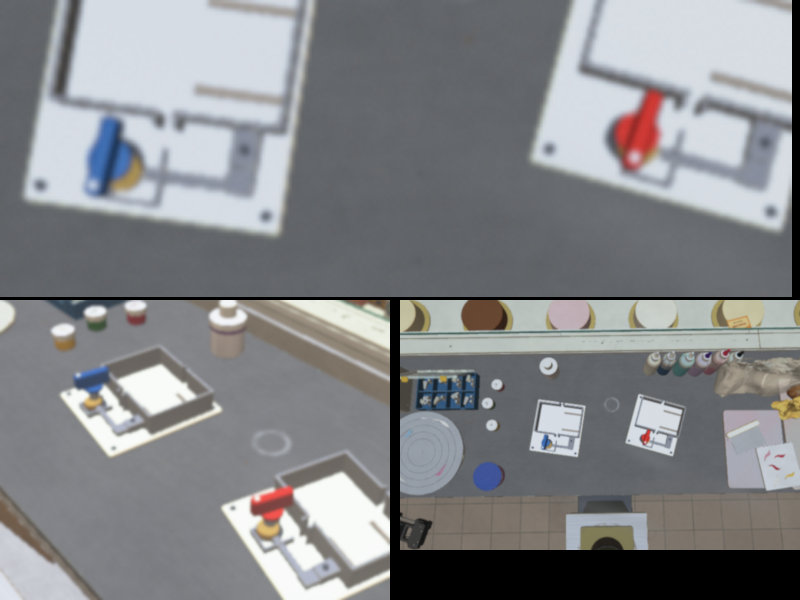

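The view shows the red key at about (394,219) in top and the blue one at about (233,227). Image up is +x, and the red bar is tilted about 16° right of it. Next I fit the bar's model to both images.

```bash
cat >> h.py <<'E'
from scipy.optimize import minimize
S=4
def proj(cam,P):
    m=env.camera_model(cam);T=np.linalg.inv(np.array(m["world_from_camera"]))
    p=(P@T[:3,:3].T+T[:3,3])@np.array(m["K"]).T
    return p[:,:2]/p[:,2:]
def redmask(im,sgn=1):
    i=im.astype(int);return ((i[...,0]-np.maximum(i[...,1],i[...,2]) if sgn>0 else i[...,2]-i[...,0])>50).astype(np.uint8)
def model(cam,p,win):
    x,y,th,zh=p;c,s=np.cos(th),np.sin(th);R=np.array([[c,-s],[s,c]])
    bar=np.array([[a,b] for a in(-30,30) for b in(-7,7)])@R.T+[x,y]
    t=np.linspace(0,6.28,30);cy=17*np.c_[np.cos(t),np.sin(t)]+[x,y]
    out=np.zeros(((win[3]-win[1])*S,(win[2]-win[0])*S),np.uint8)
    for xy,zs in((bar,(52,80)),(cy,(zh,52))):
        P=np.vstack([np.c_[xy,np.full(len(xy),z)] for z in zs])
        q=((proj(cam,P)+.5-win[:2])*S).astype(np.float32)
        cv2.fillConvexPoly(out,cv2.convexHull(np.round(q).astype(np.int32)),1)
    return out
def fit(p0,ims,wins,sgn=1):
    M={c:cv2.resize(redmask(ims[c],sgn)[w[1]:w[3],w[0]:w[2]],None,fx=S,fy=S,interpolation=cv2.INTER_NEAREST) for c,w in wins.items()}
    f=lambda p:sum(1-(model(c,p,w)&M[c]).sum()/(model(c,p,w)|M[c]).sum() for c,w in wins.items())
    best=min((minimize(f,[p0[0],p0[1],t,38],method="Nelder-Mead",options=dict(initial_simplex=[[p0[0],p0[1],t,38],[p0[0]+8,p0[1],t,38],[p0[0],p0[1]+8,t,38],[p0[0],p0[1],t+.15,38],[p0[0],p0[1],t,30]])) for t in p0[2]),key=lambda r:r.fun)
    return best.x.round(3),best.fun
E
python3 - <<'E'
from h import *
ims={c:cv2.imread(f"pics/{c}1.png")[:,:,::-1] for c in("top","scene")}
W={"top":[375,195,415,245],"scene":[335,240,390,300]}
for w in(W,{"top":W["top"]},{"scene":W["scene"]}): print(fit([438,-158,(-.1,-.3,-.5)],ims,w))
# plate front edge (crop px) for the frame angle
for a,b in(((530,160),(780,230)),((25,200),(280,235))):
    P,Q=[ray("top",200+u/3.3,180+v/3.3,3) for u,v in(a,b)]
    d=P-Q;print("edge",P,Q,"square angle",np.arctan2(d[1],d[0])-np.pi/2)
E
```

```text
Traceback (most recent call last):
  File "h.py", line 30, in fit
    best=min((minimize(f,[p0[0],p0[1],t,38],method="Nelder-Mead",options=dict(initial_simplex=[[p0[0],p0[1],t,38],[p0[0]+8,p0[1],t,38],[p0[0],p0[1]+8,t,38],[p0[0],p0[1],t+.15,38],[p0[0],p0[1],t,30]])) for t in p0[2]),key=lambda r:r.fun)
  File "h.py", line 30, in <genexpr>
    best=min((minimize(f,[p0[0],p0[1],t,38],method="Nelder-Mead",options=dict(initial_simplex=[[p0[0],p0[1],t,38],[p0[0]+8,p0[1],t,38],[p0[0],p0[1]+8,t,38],[p0[0],p0[1],t+.15,38],[p0[0],p0[1],t,30]])) for t in p0[2]),key=lambda r:r.fun)
              ~~~~~~~~^^^^^^^^^^^^^^^^^^^^^^^^^^^^^^^^^^^^^^^^^^^^^^^^^^^^^^^^^^^^^^^^^^^^^^^^^^^^^^^^^^^^^^^^^^^^^^^^^^^^^^^^^^^^^^^^^^^^^^^^^^^^^^^^^^^^^^^^^^^^^^^^^^^^^^^^^^^^^^^^^^^^^^^^^^^^^^^^^^
  File "h.py", line 29, in <lambda>
    f=lambda p:sum(1-(model(c,p,w)&M[c]).sum()/(model(c,p,w)|M[c]).sum() for c,w in wins.items())
               ~~~^^^^^^^^^^^^^^^^^^^^^^^^^^^^^^^^^^^^^^^^^^^^^^^^^^^^^^^^^^^^^^^^^^^^^^^^^^^^^^^
  File "h.py", line 29, in <genexpr>
    f=lambda p:sum(1-(model(c,p,w)&M[c]).sum()/(model(c,p,w)|M[c]).sum() for c,w in wins.items())
                                                ~~~~~^^^^^^^
  File "h.py", line 24, in model
    q=((proj(cam,P)+.5-win[:2])*S).astype(np.float32)
        ~~~~^^^^^^^
  File "h.py", line 12, in proj
    m=env.camera_model(cam);T=np.linalg.inv(np.array(m["world_from_camera"]))
ValueError: time passes only in moves, steps and waits
```

Call:
{"fn": "jog_arm", "kwargs": {
  "targets": [
    [0, 0, 0, -4, -4, 0, 5],
    [0, 0, 0, -4, -4, 0, 5],
    [0, 0, 0, -2, -4.5, 0, 5],
    [0, 0, 0, -2, -4.5, 0, 5],
    [0, 0, 0, -2, -4.5, 0, 5]
  ]
}}

```text
t: 0.8
position: [244.6, 363.0, 238.8]
ee_rot: [[-0.959, 0.284, 0.0], [0.284, 0.959, 0.0], [-0.0, 0.0, -1.0]]
wrist_force: [2.1, 0.3, -1.1]
opening: 51.0
grip_force: 0.0
```

```bash
sed -i 's/^S=4/S=4\nCM={c:env.camera_model(c) for c in("top","scene")}/; s/m=env.camera_model(cam)/m=CM[cam]/' h.py
python3 - <<'E'
from h import *
ims={c:cv2.imread(f"pics/{c}1.png")[:,:,::-1] for c in("top","scene")}
W={"top":[375,195,415,245],"scene":[335,240,390,300]}
for w in(W,{"top":W["top"]},{"scene":W["scene"]}): print(fit([438,-158,(-.1,-.3,-.5)],ims,w))
for a,b in(((530,160),(780,230)),((25,200),(280,235))):
    P,Q=[ray("top",200+u/3.3,180+v/3.3,3) for u,v in(a,b)]
    d=P-Q;print("edge",P,Q,"square angle",np.arctan2(d[1],d[0])-np.pi/2)
E
```

```text
(array([ 4.42538e+02, -1.58571e+02, -3.25000e-01,  4.68530e+01]), np.float64(0.45654464810267625))
(array([ 4.43139e+02, -1.59194e+02, -3.51000e-01,  4.22610e+01]), np.float64(0.2079232283464567))
(array([ 4.41290e+02, -1.59947e+02, -1.47000e-01,  4.87820e+01]), np.float64(0.20872540633019676))
edge [427.16286847 -83.2062425    3.        ] [ 370.16644496 -274.19347498    3.        ] square angle -0.29001630449947036
edge [402.31732734 308.55536241   3.        ] [372.33443723 111.13516487   3.        ] square angle -0.15072168496101535
```

Call:
{"fn": "jog_arm", "kwargs": {
  "targets": [
    [0, 0, 0, -3.5, -2.7, 0, 5],
    [0, 0, 0, -3.5, -2.7, 0, 5],
    [0, 0, 0, -3.5, -2.7, 0, 5],
    [0, 0, 0, -3.5, -2.7, 0, 5],
    [0, 0, 0, -3.5, -2.7, 0, 5]
  ]
}}

```text
t: 1.3
position: [374.8, 184.5, 238.9]
ee_rot: [[-0.959, 0.284, 0.001], [0.284, 0.959, 0.0], [-0.001, 0.001, -1.0]]
wrist_force: [1.2, 0.6, -0.2]
opening: 50.2
grip_force: 0.0
```

Call:
{"fn": "jog_arm", "kwargs": {
  "targets": [
    [0, 0, 0, -1.8, -3.4, 0, 5],
    [0, 0, 0, -1.8, -3.4, 0, 5],
    [0, 0, 0, -1.8, -3.4, 0, 5],
    [0, 0, 0, -1.8, -3.4, 0, 5],
    [0, 0, 0, -1.8, -3.4, 0, 5]
  ]
}}

```text
t: 1.8
position: [412.2, -4.2, 238.9]
ee_rot: [[-0.959, 0.284, 0.001], [0.284, 0.959, 0.0], [-0.001, 0.0, -1.0]]
wrist_force: [-0.2, 0.7, -0.4]
opening: 50.3
grip_force: 0.0
```

Call:
{"fn": "jog_arm", "kwargs": {
  "targets": [
    [0, 0, 0, -1.8, -3.4, 0, 5],
    [0, 0, 0, -1.8, -3.4, 0, 5],
    [0, 0, 0, -1.8, -3.4, 0, 5],
    [0, 0, 0.03, -1.0, -2, 0, 5],
    [0, 0, 0, 0, 0, 0, 5]
  ]
}}

```text
t: 2.3
position: [438.9, -141.6, 238.6]
ee_rot: [[-0.948, 0.319, 0.001], [0.319, 0.948, -0.002], [-0.001, -0.001, -1.0]]
wrist_force: [-1.0, 0.7, -0.2]
opening: 50.2
grip_force: 0.0
```

```bash
python3 - <<'E'
from h import *
s=env.state();R=np.array(s["ee_rot"]);p=np.array(s["position"])
print(p,np.array(s["joint_positions"]).round(2),"yaw",np.arctan2(-R[1,0],-R[0,0]),"tool cm to go",(R.T@(np.array([442.5,-159,130])-p)/10).round(2))
ims={c:save(c,c+"2.png") for c in("top","scene")}
cv2.imwrite("pics/m2.png",np.hstack([cv2.resize(ims["top"][150:290,320:460],(400,400)),cv2.resize(ims["scene"][190:330,290:430],(400,400))])[:,:,::-1])
E
```

```text
[ 438.90126672 -141.58964221  238.63528716] [ 0.4   0.49 -0.28  2.04  0.22  0.64  1.21] yaw -0.32486519630470206 tool cm to go [-0.88 -1.52 10.87]
```

View pics/m2.png

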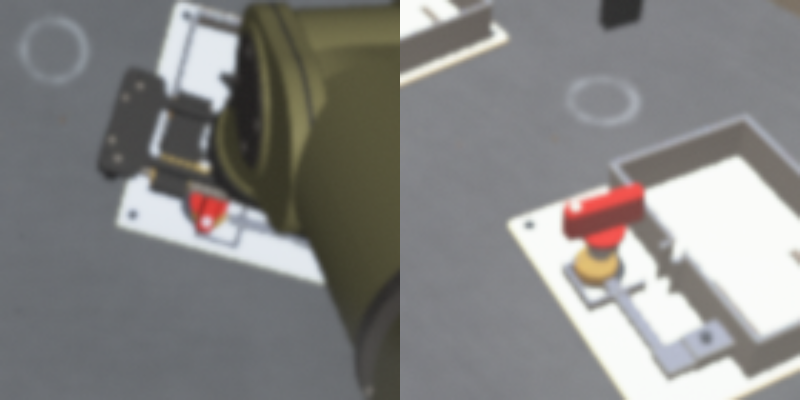

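The left half (top) shows the gripper above the key, with the near key end peeking out at about (207,215). On the right (scene) the bar is clear at (603,212) with the gripper still above it. I go down.

Call:
{"fn": "jog_arm", "kwargs": {
  "targets": [
    [0, 0, 0, -0.9, -1.5, 2, 5],
    [0, 0, 0, 0, 0, 4, 5],
    [0, 0, 0, 0, 0, 4, 5],
    [0, 0, 0, 0, 0, 3, 5],
    [0, 0, 0, 0, 0, 0, 5]
  ]
}}

```text
t: 2.9
position: [440.5, -152.2, 106.1]
ee_rot: [[-0.951, 0.309, -0.007], [0.309, 0.951, 0.003], [0.007, 0.0, -1.0]]
wrist_force: [0.1, 0.1, 0.8]
opening: 49.8
grip_force: 0.0
```

```bash
python3 - <<'E'
from h import *
s=env.state();R=np.array(s["ee_rot"]);p=np.array(s["position"])
print(p,"tool cm to go",(R.T@(np.array([442.5,-159,57])-p)/10).round(2))
ims={c:save(c,c+"3.png") for c in("top","scene")}
cv2.imwrite("pics/m3.png",np.hstack([cv2.resize(ims["top"][170:270,340:440],(400,400)),cv2.resize(ims["scene"][210:310,310:410],(400,400))])[:,:,::-1])
E
```

```text
[ 440.52110655 -152.16326409  106.10739643] tool cm to go [-0.43 -0.59  4.91]
```

View pics/m3.png

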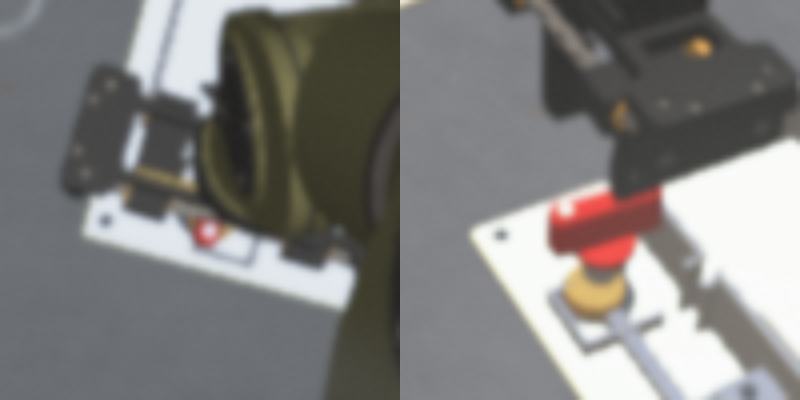

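Left (top): the fingers at about (150,200) and (305,248) straddle the bar, whose near end shows at (207,232). Right (scene): the fingertips are just above the bar at (605,215), on line. I make a small correction, descend and grip.

Call:
{"fn": "jog_arm", "kwargs": {
  "targets": [
    [0, 0, 0, -0.4, -0.6, 1.6, 5],
    [0, 0, 0, 0, 0, 1.6, 5],
    [0, 0, 0, 0, 0, 1.6, 5],
    [0, 0, 0, 0, 0, 0, 5],
    [0, 0, 0, 0, 0, 0, 5]
  ]
}}

```text
t: 3.5
position: [445.3, -161.6, 62.2]
ee_rot: [[-0.95, 0.312, 0.002], [0.312, 0.95, -0.0], [-0.002, 0.0, -1.0]]
wrist_force: [0.1, 0.8, -0.1]
opening: 50.1
grip_force: 0.0
```

Call:
{"fn": "jog_arm", "kwargs": {
  "targets": [
    [0, 0, 0, 0, 0, 0, 2.5],
    [0, 0, 0, 0, 0, 0, 2.5],
    [0, 0, 0, 0, 0, 0, 2.5],
    [0, 0, 0, 0, 0, 0, 2.2]
  ]
}}

```text
t: 3.9
position: [444.5, -161.9, 61.0]
ee_rot: [[-0.95, 0.313, 0.0], [0.313, 0.95, -0.0], [-0.0, 0.0, -1.0]]
wrist_force: [-0.2, -1.6, -0.6]
opening: 22.2
grip_force: 0.0
```

```bash
python3 - <<'E'
from h import *
s=env.state();R=np.array(s["ee_rot"]);p=np.array(s["position"])
print(p,R.round(3),s["opening"],s["wrist_force"],s["torque"],"tool cm to go",(R.T@(np.array([442.5,-159,57])-p)/10).round(2))
ims={c:save(c,c+"4.png") for c in("top","scene")}
cv2.imwrite("pics/m4.png",np.hstack([cv2.resize(ims["top"][180:260,350:430],(400,400)),cv2.resize(ims["scene"][220:300,320:400],(400,400))])[:,:,::-1])
E
```

```text
[ 444.5207903  -161.92124236   61.01018362] [[-0.95   0.313  0.   ]
 [ 0.313  0.95  -0.   ]
 [-0.     0.    -1.   ]] 22.24810635804353 [-0.22928004 -1.63866442 -0.56124104] [0.05607235 0.01773872 0.01082021] tool cm to go [0.28 0.21 0.4 ]
```

View pics/m4.png

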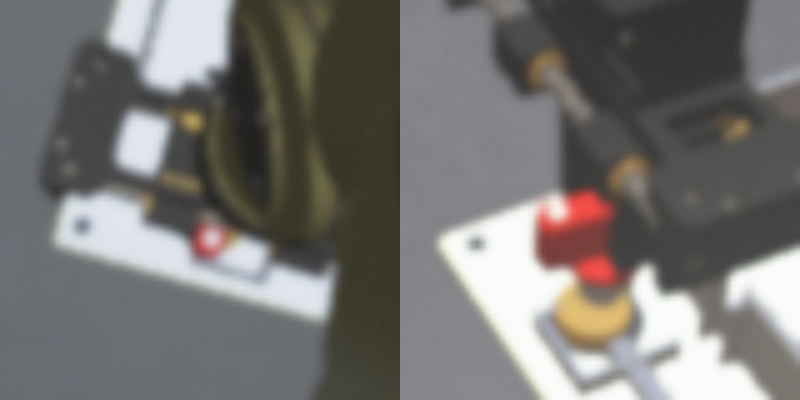

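Scene shows the finger on the bar's mid-part at (620,240), and top shows the bar's near end at (210,238) between the fingers. I centre it and close.

Call:
{"fn": "jog_arm", "kwargs": {
  "targets": [
    [0, 0, 0, 0.2, 0.2, 0.3, 2.2],
    [0, 0, 0, 0, 0, 0, 1.0],
    [0, 0, 0, 0, 0, 0, 0.5],
    [0, 0, 0, 0, 0, 0, 0.5],
    [0, 0, 0, 0, 0, 0, 0.5]
  ]
}}

```text
t: 4.5
position: [442.5, -159.4, 57.4]
ee_rot: [[-0.95, 0.313, -0.001], [0.313, 0.95, 0.0], [0.001, -0.0, -1.0]]
wrist_force: [-0.8, -1.4, -5.7]
opening: 13.7
grip_force: 29.6
```

```bash
cat > st.py <<'E'
from h import *
s=env.state();R=np.array(s["ee_rot"]);print(s["t"],np.round(s["position"],1),"x-yaw",np.arctan2(-R[1,0],-R[0,0]).round(3),"F",np.round(s["wrist_force"],1),"M",np.round(s["torque"],2),"q",np.round(s["joint_positions"],2),s["opening"],s["grip_force"])
E
python3 st.py
```

```text
4.5 [ 442.5 -159.4   57.4] x-yaw -0.318 F [-0.8 -1.4 -5.7] M [-0.1   0.17 -0.15] q [ 0.3   0.83 -0.08  2.16  0.38  0.17  1.12] 13.745522866784158 29.61908597499132
```

Call:
{"fn": "jog_arm", "kwargs": {
  "targets": [
    [0, 0, 0.12, 0, 0, 0, 0.5],
    [0, 0, 0.12, 0, 0, 0, 0.5],
    [0, 0, 0.12, 0, 0, 0, 0.5]
  ]
}}

```text
t: 4.8
position: [442.6, -159.1, 57.4]
ee_rot: [[-0.777, 0.63, -0.001], [0.63, 0.777, 0.0], [0.001, -0.0, -1.0]]
wrist_force: [-1.1, 0.2, -6.0]
opening: 13.8
grip_force: 29.8
```

```bash
python3 st.py
```

```text
4.8 [ 442.6 -159.1   57.4] x-yaw -0.682 F [-1.1  0.2 -6. ] M [-0.04  0.2   0.12] q [ 0.27  0.83 -0.04  2.16  0.21  0.15  0.93] 13.80074552030255 29.7790237236768
```

Call:
{"fn": "jog_arm", "kwargs": {
  "targets": [
    [0, 0, 0.13, 0, 0, 0, 0.5],
    [0, 0, 0.13, 0, 0, 0, 0.5],
    [0, 0, 0.13, 0, 0, 0, 0.5],
    [0, 0, 0.13, 0, 0, 0, 0.5],
    [0, 0, 0.13, 0, 0, 0, 0.5]
  ]
}}

```text
t: 5.3
position: [443.1, -158.8, 57.4]
ee_rot: [[-0.237, 0.971, -0.0], [0.971, 0.237, 0.001], [0.001, -0.0, -1.0]]
wrist_force: [-0.7, -0.2, -5.7]
opening: 13.9
grip_force: 29.8
```

Call:
{"fn": "jog_arm", "kwargs": {
  "targets": [
    [0, 0, 0.13, 0, 0, 0, 0.5],
    [0, 0, 0.13, 0, 0, 0, 0.5],
    [0, 0, 0.13, 0, 0, 0, 0.5],
    [0, 0, 0.08, 0, 0, 0, 0.5],
    [0, 0, 0, 0, 0, 0, 0.5]
  ]
}}

```text
t: 5.8
position: [443.6, -158.8, 57.4]
ee_rot: [[0.224, 0.975, 0.0], [0.975, -0.224, 0.0], [0.001, 0.0, -1.0]]
wrist_force: [1.7, 0.3, -7.5]
opening: 14.2
grip_force: 29.7
```

```bash
python3 st.py
```

```text
5.8 [ 443.6 -158.8   57.4] x-yaw -1.797 F [ 1.7  0.3 -7.5] M [ 0.09 -0.2  -0.07] q [ 0.21  0.84  0.07  2.16 -0.33  0.15  0.35] 14.200253539063176 29.709710832685232
```

Call:
{"fn": "jog_arm", "kwargs": {
  "targets": [
    [0, 0, 0.04, 0, 0, 0, 0.5],
    [0, 0, 0.04, 0, 0, 0, 0.5],
    [0, 0, 0, 0, 0, 0, 0.5]
  ]
}}

```text
t: 6.1
position: [443.7, -158.7, 57.5]
ee_rot: [[0.3, 0.954, 0.0], [0.954, -0.3, 0.001], [0.001, 0.0, -1.0]]
wrist_force: [1.9, 0.4, -11.2]
opening: 13.9
grip_force: 30.3
```

```bash
python3 st.py
```

```text
6.1 [ 443.7 -158.7   57.5] x-yaw -1.876 F [  1.9   0.4 -11.2] M [ 0.2  -0.37  0.63] q [ 0.2   0.84  0.07  2.16 -0.37  0.15  0.31] 13.926019026084427 30.333934631198645
```

The moment rose to 0.63 N m at yaw -1.876, which matches the expected stop at about -1.86. A little more pressure, then let go.

Call:
{"fn": "jog_arm", "kwargs": {
  "targets": [
    [0, 0, 0.04, 0, 0, 0, 0.5],
    [0, 0, 0, 0, 0, 0, 0.5],
    [0, 0, 0, 0, 0, 0, 0.5]
  ]
}}

```text
t: 6.4
position: [443.6, -158.8, 57.5]
ee_rot: [[0.339, 0.941, 0.001], [0.941, -0.339, 0.001], [0.001, 0.0, -1.0]]
wrist_force: [3.8, 2.2, -12.4]
opening: 14.3
grip_force: 31.1
```

```bash
python3 st.py
```

```text
6.4 [ 443.6 -158.8   57.5] x-yaw -1.916 F [  3.8   2.2 -12.4] M [ 0.4  -0.63  0.68] q [ 0.2   0.84  0.08  2.16 -0.39  0.15  0.29] 14.316277001903714 31.11265864681627
```

Call:
{"fn": "jog_arm", "kwargs": {
  "targets": [
    [0, 0, 0, 0, 0, 0, 5],
    [0, 0, 0, 0, 0, 0, 5],
    [0, 0, 0, 0, 0, 0, 5],
    [0, 0, 0, 0, 0, -3, 5],
    [0, 0, 0, 0, 0, -4, 5]
  ]
}}

```text
t: 6.9
position: [441.5, -159.5, 127.6]
ee_rot: [[0.342, 0.94, -0.004], [0.94, -0.342, 0.001], [-0.0, -0.004, -1.0]]
wrist_force: [0.7, -0.7, -0.2]
opening: 49.7
grip_force: 0.0
```

Call:
{"fn": "jog_arm", "kwargs": {
  "targets": [
    [0, 0, 0, 0, 0, -4, 5],
    [0, 0, 0, 4, 0, -4, 5],
    [0, 0, 0, 4, 0, -2, 5],
    [0, 0, 0, 4, 0, 0, 5],
    [0, 0, 0, 0, 0, 0, 5]
  ]
}}

```text
t: 7.4
position: [484.3, -44.8, 223.8]
ee_rot: [[0.332, 0.943, 0.003], [0.943, -0.332, 0.004], [0.004, 0.001, -1.0]]
wrist_force: [0.3, -0.7, 0.2]
opening: 49.6
grip_force: 0.0
```

```bash
python3 st.py; python3 - <<'E'
from h import *
ims={c:save(c,c+"5.png") for c in("top","scene")}
print(fit([443,-159,(-1.7,-1.85,-2)],ims,{"scene":[325,240,400,300]}))
cv2.imwrite("pics/m5.png",np.hstack([cv2.resize(ims["top"][150:290,340:480],(400,400)),cv2.resize(ims["scene"][220:340,310:430],(400,400))])[:,:,::-1])
E
```

```text
7.4 [484.3 -44.8 223.8] x-yaw -1.909 F [ 0.3 -0.7  0.2] M [-0.07  0.1  -0.01] q [-0.22  0.56  0.35  2.01 -0.32  0.62  0.  ] 49.643760534442244 0.0
(array([ 443.106, -158.829,   -1.969,   46.311]), np.float64(0.21812080536912748))
```

View pics/m5.png

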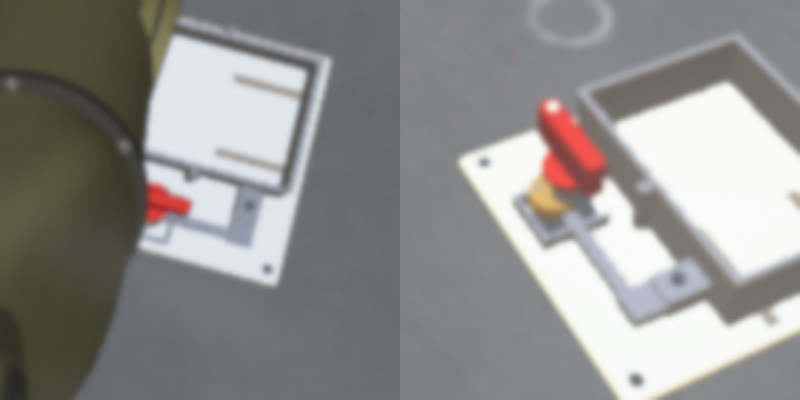

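Scene: the red bar, from (550,105) to (600,170), lies parallel to the wall, and the seam at (640,215) is shut. In top the clips at (190,172) meet. The key is home and the robot is clear, so I hand in.

```bash
python3 -c "
from workcell import env
print(env.finish_job())"
```

```text
the job is handed in; nothing more can be done
None
```

I turned the red key clockwise to its hard stop, and the last picture shows that frame's seam shut. The gripper has let go and is clear, the blue-keyed frame was left alone, and I handed the job in at about 7.5 s; no verdict came back.

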